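# Switch off the proofing box and hold its steam vent half open

## Robot

A 6-joint arm with a two-finger parallel gripper is mounted at the origin on the work surface. World frame = base frame: x ahead of the robot, y to its left, z up, the work surface at z = 0. Lengths are in m, angles in rad, forces in N, time in s.
With the tool pointing down it reaches from about 0.425 to 0.95 m from the base axis. Payload 14.7 kg.
Tool frame: the origin (TCP) lies on the centre line of the jaws, within the pads' length; the fingertips stand 17 mm ahead of it and the grasp point (between the pads) lies 2 mm behind it (bot.finger_overhang is the z of the fingertips in the tool frame, in m); z points along the fingers, y is the direction in which the jaws open and shut (so a half turn about z gives the same grasp; the last joint's range is limited). The gripper opens to 85 mm and grips with 20 to 120 N. Pads are 22 mm wide; open, the fingers measure 114 mm over their backs; the gripper's body (76 mm by 85 mm) begins 54 mm behind the grasp point. The pads swing forward as they close: fully open they stand 13 mm farther back than shut.
Start: joints at [1.251, 0.48, 1.596, -0, 1.065, -0.047], TCP at [0.175, 0.626, 0.248] pointing down, gripper open.
Joint ranges: [-2.75, 2.75], [-0.82, 2.05], [0.23, 2.67], [-1.56, 4.7], [0.09, 2.69], [-2.92, 2.92]. Speed limits (rad/s): [1.89, 1.89, 2.39, 3.01, 3.01, 3.01].

## Interface

Orientations are given as a 3x3 rotation matrix whose columns are the frame's x, y, z axes.
In Python, from station import monitor, vision, order, outline_of, bot gives the robot as it stands. The module is installed in compiled form; this text tells all that it offers.
- The arm moves only by the tool jog_arm, never from a script. Its argument "deltas" is a list of rows, each a list of 7 numbers: the opening, from 0 (shut) to 1 (fully open), then the shift along the tool's x, y, z in mm, then the turn, a rotation vector about the tool's x, y, z in rad. In form: [[hand, tx, ty, tz, wx, wy, wz], ...]. A call has 1 to 8 rows; each row is the pose to reach, as a shift and turn from the pose commanded when the call began, along the tool's axes at that moment; what a row does not reach only later rows make up. A row lasts 1/12 s, in which the tool goes at most 41.7 mm and 7.16 degrees, less where a joint would pass 70% of its speed; a pose out of reach is approached as far as the arm can. A call with a gripper value outside its range is refused whole. The fingers move at their own pace and stop on an object; "grip_force" is the grip in N (left out, the last holds). Time passes only in rows, so rows that repeat a pose let the fingers close. It gives the time, the measured TCP pose, the force and the opening at its end, in the units of the state.
- monitor.read_state(): the state, without advancing time (a new reading comes with each control period).
- vision.grab_frame(name): name is "scene" or "top" or "wrist"; returns a dict with "image" (420x560x3 uint8, blue, green, red), "depth" (420x560 float32, m along the optical axis (not along the pixel's ray), 0 where there is no reading), "intrinsics" (3x3 intrinsics, pixels), "extrinsics" (4x4, takes a point from world to camera coordinates). Camera axes: x right, y up, looking along -z (the intrinsics and any distortion apply to the point x, -y, -z); pixel columns grow to the right and rows downward; lengths in m; the calibration is good to about 2 mm. A picture is of the moment at which its call begins.
- order.close_job(): hands the job in, once; it reports no verdict.
Trained networks look in the newest picture that a camera, given by its name, has taken for a name from the list of things; names that differ only in an ending like _2 or _b are one class to them, and where a whole thing is asked for, a point or a joint stands for the part that bears it (a point fixed in the world has none). Each returns a list of dicts, best first, with "p" (0 to 1); they miss things now and then, are a little off and sometimes report something else, mostly with a low value. They report only what shows in the picture. A call takes as long as a camera call. They do not tell look-alikes from the thing itself.
- outline_of(camera, target): "region" (420x560 bool, what is visible of it) and "uv" ([column, row] in pixels, amid what is visible of it).
The state is a dict: "t": time; "joints": joint angles; "qvel": joint speeds; "tau": joint torques, N m; "tcp_pos": TCP position; "ee_rot": TCP orientation; "force": force on the tool from outside, world axes, zero at the start; "ft_torque": the same for the moment, N m; "width": opening from 0.0 (shut) to 1.0 (fully open).
Only numpy, scipy, OpenCV 4.12 (cv2) and the standard library are available. Lean on these libraries where they do the work, as an engineer would, in place of code of your own. Each camera call takes 0.05 s, during which the arm holds its last target. There are 200 camera calls.

## Task

The dough has risen: first throw the lever of the isolator over from on (leaning towards you) to off (leaning away), with the steam vent still shut. Then slide the sprung shutter on top of the proofing box half open, never much past three quarters, and finish with the fingers holding it still at half travel, not letting go. Leave everything else where it stands.

Things in the scene. Friction and masses are not known exactly. Their poses are not given: they have to be found in the camera images.
- proofer: Aluminium proofing box with a glazed door, 260 mm deep (x), 280 wide (y), its flat top 140 mm up; fixed to the counter, left or right, turned. Origin: centre of its underside; x from door (robot's side) to back, y to the left seen from the robot, z up. The steam vent lies on its top.
- vent (a point): Middle of the vent's guideway on top of the box, at x -30, y 0, z 141 mm in the box's frame, same axes. The black port lies at y -60 to 0, 64 mm wide in x. Rails along y at x +-46 mm from here (8 mm wide) and end stops at y +-75 mm rise to 148 mm above the counter. A thin spring tube along y, 58 mm from here to +x, rises to 152 mm.
- shutter (a joint): Travel (m) of the steel vent shutter along the box's +y: 0 shut, 0.060 wide open (end stop), 0.030 half. A spring pushes it shut: 3 N at 0, rising 1.5 N per 10 mm to 7.5 N at half and 12 N wide open, plus 0.4 N friction; let go, it snaps shut. Plate 80 (x) x 74 (y) x 4 mm, top 145 mm above the counter.
- tab_top (a point): Top centre of the shutter's upright steel tab, by which it is slid: 40 mm wide along x, 14 mm thick along y (the sliding direction), 42 mm tall on the middle of the plate. Moves with the shutter; shut, it is at x -30, y -30, z 187 mm in the proofing box's frame, same axes.
- isolator: Grey lever switch box of the heater, 120 (x) x 90 (y) x 42 mm high, fixed to the counter left or right of the proofing box, turned. Origin: centre of its underside; x away from the robot, along the lever's throw; z up. The hinge runs along y, 52 mm above the origin, between two cheeks 64 mm high.
- lever (a joint): Lever angle (rad): 0 = on, leaning 0.6 rad from upright to the isolator's -x (towards the robot); 1.2 = off, leaning 0.6 rad to +x (away). It turns about the isolator's y, needs under 2 N at the bar, and once past upright falls by its own weight to the end.
- lever_bar (a point): Centre of the black cross bar on the end of the lever, 80 mm from the hinge; the bar is 20 mm thick and 64 mm long along the isolator's y. It stands about 118 mm above the counter at either end of the throw and 132 mm when upright.
- timer: White round kitchen timer with a steel knob, 60 mm across, 34 mm high, standing on the proofing box. Leave alone. Origin: centre of its underside.
- jar: Small amber glass jar with steel lid, 44 mm across, 45 mm high, standing on the proofing box. Leave alone. Origin: centre of its underside.
- loaf_tin: Square white ceramic baking mould, open on top, 110 x 110 x 100 mm, standing on the counter beyond the isolator. Leave alone. Origin: centre of its underside.
- cutter: Steel ring cutter, 60 mm across, 35 mm high, on the counter on the robot's side of the isolator. Leave alone. Origin: centre of its underside.
- bowl: White bowl, 90 mm across, 45 mm high, on the counter beyond the proofing box. Leave alone. Origin: centre of its underside.
- loaf: Brown bread loaf, 160 x 100 x 85 mm, on the counter to the far left. Leave alone. Origin: centre of its underside.
- mug: White mug, 80 mm across, 90 mm high, on the counter to the far right. Leave alone. Origin: centre of its underside.
- spatula: Spatula lying on the counter to the left. Leave alone. Origin: on its underside, between handle and blade.
Mind the look-alikes: they are no part of the job. Leave any blue look-alike of the isolator alone.

How it is judged:
By the outcome, as a careful person would: the job done as asked, in the order asked, and still so for the second after the job is handed in, while the arm keeps its last pose, push and grip.
It also fails if it takes over 48 s, if anything falls off the work surface, if the arm or the gripper's body presses on something with over 40 N, if the wrist force passes 120 N, or if a joint passes its speed limit or range.

## Working session

There is one attempt and no reset: what is moved stays moved. The work goes in short steps, Python scripts to look and compute and a tool call to move; the robot and the scene stay as the last step left them, time stands still between calls to the robot, and variables do not carry over. Pictures are saved under pics/ and viewed, about 8 in all and at most 12, crops included, and the job is handed in when it is done.

Besides the shell and the picture viewer there is one more tool, called in YAML: its name, and indented under it one key for each argument. jog_arm: Moves the arm, as the interface text tells. Its arguments: {"type":"object","properties":{"deltas":{"type":"array"},"grip_force":{"type":"number"}},"required":["deltas"]}

```bash
mkdir -p pics
cat > h.py <<'E'
import numpy as np,cv2
from station import monitor,vision,order,outline_of,bot
def grab(n):
    f=vision.grab_frame(n); np.savez(''+n+'.npz',**f); return f
def load(n): return np.load(''+n+'.npz')
def cloud(f):
    K=f['intrinsics'];d=f['depth'];v,u=np.mgrid[0:420,0:560]
    p=np.stack([(u-K[0,2])/K[0,0]*d,-(v-K[1,2])/K[1,1]*d,-d,np.ones_like(d)],-1)
    w=p@np.linalg.inv(f['extrinsics']).T
    w=w[...,:3]; w[d<=0]=np.nan; return w
E
python3 - <<'E'
from h import *
for n in('top','scene'):
    f=grab(n); cv2.imwrite(f'pics/{n}0.png',f['image'])
    w=cloud(f)
    for t in('proofer','isolator','lever','shutter','timer','jar'):
        for r in outline_of(n,t)[:3]:
            m=r['region']; print(n,t,round(r['p'],2),np.round(r['uv']),m.sum(),np.round(np.nanmedian(w[m],0),3))
s=monitor.read_state();print({k:np.round(v,3) for k,v in s.items()},bot.finger_overhang)
E
```

```text
top proofer 0.68 [346. 198.] 7837 [ 0.554 -0.247  0.14 ]
top isolator 0.82 [205. 296.] 1158 [0.278 0.19  0.043]
top isolator 0.66 [338. 302.] 1243 [ 0.246 -0.228  0.042]
top lever 0.58 [206. 308.] 225 [0.238 0.188 0.121]
top lever 0.54 [210. 206.] 210 [0.54  0.175 0.123]
top lever 0.31 [210. 202.] 1067 [0.581 0.176 0.042]
top timer 0.57 [318. 172.] 321 [ 0.643 -0.163  0.162]
top jar 0.69 [378. 160.] 203 [ 0.68  -0.336  0.183]
top jar 0.3 [361. 206.] 653 [ 0.55  -0.28   0.145]
scene proofer 0.8 [217. 186.] 9195 [ 0.59  -0.217  0.139]
scene isolator 0.86 [394. 206.] 1473 [0.28  0.201 0.043]
scene isolator 0.68 [292. 133.] 1195 [ 0.251 -0.222  0.042]
scene isolator 0.66 [329. 282.] 1685 [0.585 0.189 0.043]
scene lever 0.79 [402. 186.] 309 [0.24  0.194 0.112]
scene lever 0.72 [334. 259.] 403 [0.547 0.18  0.11 ]
scene lever 0.7 [294. 109.] 288 [ 0.211 -0.234  0.104]
scene shutter 0.68 [212. 159.] 555 [ 0.556 -0.272  0.145]
scene timer 0.75 [214. 202.] 382 [ 0.652 -0.154  0.162]
scene timer 0.36 [216. 182.] 9470 [ 0.59  -0.219  0.139]
scene jar 0.58 [158. 175.] 308 [ 0.688 -0.326  0.177]
{'t': np.float64(0.7), 'joints': array([ 1.251,  0.48 ,  1.596, -0.   ,  1.065, -0.047]), 'qvel': array([-0.   ,  0.001, -0.001,  0.001, -0.   , -0.   ]), 'tau': array([-4.0000e-03, -9.5025e+01, -4.3058e+01, -0.0000e+00,  1.0000e-03,
       -0.0000e+00]), 'tcp_pos': array([0.175, 0.626, 0.248]), 'ee_rot': array([[-0.963,  0.269,  0.   ],
       [ 0.269,  0.963,  0.   ],
       [-0.   ,  0.   , -1.   ]]), 'force': array([ 0.108,  0.25 , -0.19 ]), 'ft_torque': array([-0.029, -0.007,  0.025]), 'width': np.float64(1.001)} 0.017
```

Run:
```python
from h import *
a=cv2.imread('pics/top0.png')[130:340,150:430]
cv2.imwrite('pics/topc.png',cv2.resize(a,None,fx=2.8,fy=2.8,interpolation=cv2.INTER_CUBIC))
```

```text
(no output)
```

View pics/topc.png

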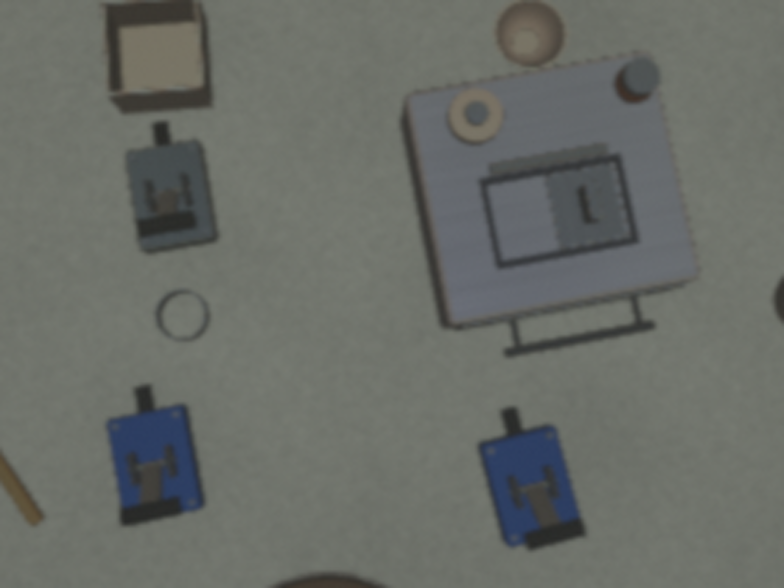

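View pics/scene0.png

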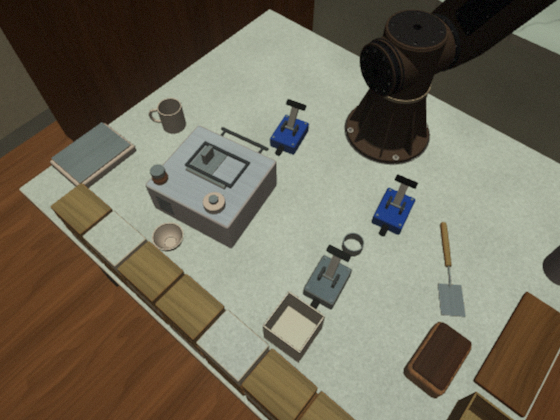

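The grey isolator is at top-view pixel (210,200), with the tin beyond it and the ring cutter in front, which fits the description. The two blue ones, at (205,296) and (338,302), are look-alikes. The proofer is at (346,198), with the tab upright on the right-hand half of the vent at about (359,203). Next I fit the poses.

Run:
```python
from h import *
P=[cloud(load(n)).reshape(-1,3) for n in('top','scene')]
def rect(p,lo,hi,zl,zh):
    m=(p[:,2]>zl)&(p[:,2]<zh)&(p[:,0]>lo[0])&(p[:,0]<hi[0])&(p[:,1]>lo[1])&(p[:,1]<hi[1])
    q=p[m]; r=cv2.minAreaRect(q[:,:2].astype(np.float32)); return len(q),np.round(r[0],4),np.round(r[1],3),round(r[2],2),np.round(q.mean(0),4)
for n,p in zip(('top','scene'),P):
    print(n,'iso',rect(p,(.48,.1),(.68,.26),.037,.047))
    print(n,'bar',rect(p,(.48,.1),(.6,.26),.108,.135))
    print(n,'hub',rect(p,(.5,.1),(.65,.26),.056,.07))
    print(n,'prf',rect(p,(.38,-.5),(.78,-.02),.135,.1435))
    print(n,'tab',rect(p,(.48,-.36),(.6,-.15),.182,.195))
    print(n,'tin',rect(p,(.62,.08),(.85,.3),.09,.11))
    print(n,'tim',rect(p,(.6,-.25),(.72,-.1),.155,.19))
    print(n,'jar',rect(p,(.6,-.4),(.75,-.28),.165,.2))
    print(n,'cut',rect(p,(.35,.08),(.5,.25),.025,.04))
```

```text
top iso (634, array([0.581 , 0.1799]), array([0.12, 0.09]), 9.89, array([0.5882, 0.1784, 0.0414]))
top bar (143, array([0.5393, 0.1723]), array([0.025, 0.063]), 9.63, array([0.5363, 0.1715, 0.125 ]))
top hub (77, array([0.5809, 0.1794]), array([0.035, 0.052]), 8.75, array([0.5801, 0.1794, 0.0634]))
top prf (5346, array([ 0.5742, -0.2476]), array([0.258, 0.279]), 10.13, array([ 0.5677, -0.2461,  0.1394]))
top tab (62, array([ 0.5496, -0.2828]), array([0.038, 0.015]), 9.21, array([ 0.5502, -0.2827,  0.1863]))
top tin (378, array([0.7702, 0.1847]), array([0.163, 0.217]), 4.14, array([0.781 , 0.1931, 0.0986]))
top tim (303, array([ 0.627 , -0.1814]), array([0.113, 0.058]), 38.58, array([ 0.6463, -0.1635,  0.1637]))
top jar (155, array([ 0.6839, -0.3393]), array([0.039, 0.037]), 78.31, array([ 0.6831, -0.3378,  0.1832]))
top cut (73, array([0.4085, 0.1742]), array([0.058, 0.128]), 76.73, array([0.424 , 0.1765, 0.0321]))
scene iso (1045, array([0.5806, 0.1845]), array([0.119, 0.09 ]), 9.68, array([0.5882, 0.1874, 0.0418]))
scene bar (212, array([0.5372, 0.1768]), array([0.024, 0.064]), 4.44, array([0.5389, 0.1776, 0.1237]))
scene hub (131, array([0.5793, 0.1847]), array([0.037, 0.051]), 9.6, array([0.5798, 0.1843, 0.0629]))
scene prf (5325, array([ 0.5749, -0.2434]), array([0.262, 0.28 ]), 10.29, array([ 0.5773, -0.2339,  0.1395]))
scene tab (62, array([ 0.5494, -0.279 ]), array([0.041, 0.015]), 10.41, array([ 0.5502, -0.2781,  0.186 ]))
scene tin (411, array([0.7425, 0.1973]), array([0.111, 0.11 ]), 4.26, array([0.7443, 0.1971, 0.098 ]))
scene tim (346, array([ 0.6466, -0.1598]), array([0.058, 0.058]), 6.61, array([ 0.649 , -0.1569,  0.1638]))
scene jar (183, array([ 0.6844, -0.3348]), array([0.039, 0.039]), 33.29, array([ 0.6855, -0.3317,  0.182 ]))
scene cut (139, array([0.408 , 0.1795]), array([0.059, 0.131]), 76.08, array([0.4287, 0.1776, 0.0321]))
```

jog_arm:
  deltas:
    - [0,-429,-357,0,0,0,-0.45]
    - [0,-429,-357,0,0,0,-0.45]
    - [0,-429,-357,0,0,0,-0.45]
    - [0,-429,-357,0,0,0,-0.45]
    - [0,-429,-357,0,0,0,-0.45]
    - [0,-429,-357,0,0,0,-0.45]
    - [0,-429,-357,0,0,0,-0.45]
    - [0,-429,-357,0,0,0,-0.45]
  grip_force: 60

```text
t: 1.37
tcp_pos: [0.3626, 0.3538, 0.2485]
ee_rot: [[-0.984, -0.177, 0.0], [-0.177, 0.984, 0.0], [-0.0, 0.0, -1.0]]
force: [0.3, 0.5, -0.9]
width: -0.001
```

```bash
cat >> h.py <<'E'
def to(p,yaw_y=None):
    s=monitor.read_state();R=np.array(s['ee_rot']);d=np.array(p)-s['tcp_pos']
    print('t',round(s['t'],2),'tcp',np.round(s['tcp_pos'],4),'F',np.round(s['force'],1),'w',round(s['width'],3),'j',np.round(s['joints'],2))
    print('yaw y',np.degrees(np.arctan2(R[1,1],R[0,1])),'tilt',R[:,2].round(3),'delta tool mm',np.round(R.T@d*1000,1))
E
python3 -c "
from h import *
to([.4924,.1667,.2])"
```

```text
t 1.37 tcp [0.3626 0.3538 0.2485] F [ 0.3  0.5 -0.9] w -0.001 j [ 0.71  0.28  1.92 -0.    0.94 -1.04]
yaw y 100.17095403440341 tilt [ 0.  0. -1.] delta tool mm [ -94.7 -207.1   48.5]
```

jog_arm:
  deltas:
    - [0,-93,-203,50,0,0,0]
    - [0,-93,-203,50,0,0,0]
    - [0,-93,-203,50,0,0,0]
    - [0,-93,-203,50,0,0,0]
    - [0,-93,-203,50,0,0,0]
    - [0,-93,-203,50,0,0,0]
    - [0,-93,-203,50,0,0,0]
    - [0,-93,-203,50,0,0,0]

```text
t: 2.03
tcp_pos: [0.4896, 0.171, 0.1981]
ee_rot: [[-0.985, -0.174, -0.0], [-0.174, 0.985, -0.0], [0.0, 0.0, -1.0]]
force: [-0.1, -0.1, 0.1]
width: -0.001
```

```bash
python3 -c "
from h import *
to([.4924,.1667,.122])
f=grab('wrist');cv2.imwrite('pics/w1.png',f['image'])
w=cloud(f).reshape(-1,3)
m=(w[:,2]>.108)&(w[:,2]<.135)&(abs(w[:,0]-.54)<.06)&(abs(w[:,1]-.18)<.07)
q=w[m];print(len(q),q.mean(0) if len(q) else '',cv2.minAreaRect(q[:,:2].astype(np.float32)) if len(q)>3 else '')
"
```

```text
t 2.03 tcp [0.4896 0.171  0.1981] F [-0.1 -0.1  0.1] w -0.001 j [ 0.28  0.36  1.95  0.    0.83 -1.47]
yaw y 100.00114976779916 tilt [-0. -0. -1.] delta tool mm [-2.1 -4.8 76.1]
898 [0.533187   0.16098013 0.12347575] ((0.5341585874557495, 0.17345058917999268), (0.018572865054011345, 0.06401233375072479), 9.892087936401367)
```

View pics/w1.png

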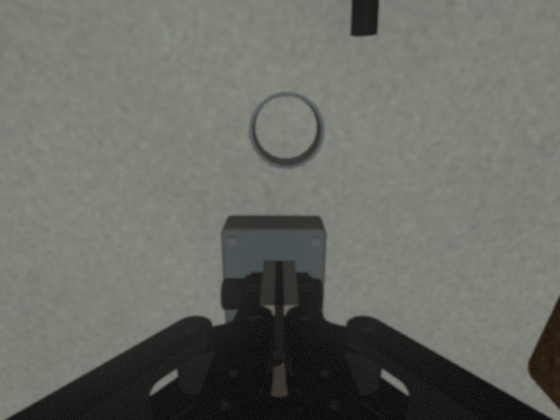

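The wrist view shows the grey isolator below, with the bar around (275,293) under the fingers and the cutter at (287,130). I'll lower the closed fingers in front of the bar.

jog_arm:
  deltas:
    - [0,0,-5,40,0,0,0]
    - [0,0,-5,76,0,0,0]
    - [0,0,-5,76,0,0,0]
    - [0,0,-5,76,0,0,0]
    - [0,-10,-5,76,0,0,0]
    - [0,-20,-5,76,0,0,0]
    - [0,-30,-5,76,0,0,0]
    - [0,-40,-5,76,0,0,0]

```text
t: 2.75
tcp_pos: [0.5315, 0.1748, 0.1239]
ee_rot: [[-0.984, -0.176, 0.002], [-0.176, 0.984, 0.001], [-0.002, 0.0, -1.0]]
force: [-1.2, 0.3, -0.8]
width: -0.003
```

jog_arm:
  deltas:
    - [0,-10,0,0,0,0,0]
    - [0,-20,0,0,0,0,0]
    - [0,-28,0,0,0,0,0]
    - [0,-36,0,0,0,0,0]
    - [0,-44,0,0,0,0,0]
    - [0,-52,0,0,0,0,0]
    - [0,-60,0,0,0,0,0]
    - [0,-60,0,0,0,0,0]

```text
t: 3.42
tcp_pos: [0.5902, 0.1851, 0.1223]
ee_rot: [[-0.984, -0.176, 0.001], [-0.176, 0.984, 0.0], [-0.001, 0.0, -1.0]]
force: [-0.8, -0.3, 0.9]
width: -0.002
```

jog_arm:
  deltas:
    - [0,10,0,0,0,0,0]
    - [0,10,0,-35,0,0,0]
    - [0,10,0,-70,0,0,0]
    - [0,10,0,-105,0,0,0]
    - [0.6,10,-40,-130,0,0,0]
    - [0.6,10,-80,-130,0,0,0]
    - [0.6,10,-120,-130,0,0,0]
    - [0.6,10,-120,-130,0,0,0]

```text
t: 4.08
tcp_pos: [0.5998, 0.0592, 0.253]
ee_rot: [[-0.985, -0.174, 0.001], [-0.174, 0.985, -0.002], [-0.001, -0.002, -1.0]]
force: [0.3, 0.5, 1.1]
width: 0.562
```

```bash
python3 -c "
from h import *
P=np.array([.5503,-.2805])
to([P[0],P[1],.26])
for n in('top','scene'):
  f=grab(n);w=cloud(f).reshape(-1,3)
  m=(w[:,2]>.1)&(w[:,2]<.145)&(abs(w[:,0]-.58)<.08)&(abs(w[:,1]-.18)<.07)
  q=w[m];print(n,len(q),q.mean(0) if len(q) else '')
"
```

```text
t 4.08 tcp [0.5998 0.0592 0.253 ] F [0.3 0.5 1.1] w 0.562 j [ 0.05  0.41  1.7  -0.    1.03 -1.7 ]
yaw y 99.99824439292136 tilt [ 0.001 -0.002 -1.   ] delta tool mm [ 107.7 -326.    -6.5]
top 31 [0.62768637 0.16279538 0.12299187]
scene 201 [0.62685044 0.19279325 0.12518185]
```

The lever is off: the bar sits at x≈0.627, against 0.625 expected. Next, the tab.

jog_arm:
  deltas:
    - [0.6,108,-326,-5,0,0,0]
    - [0.6,108,-326,-5,0,0,0]
    - [0.6,108,-326,-5,0,0,0]
    - [0.6,108,-326,-5,0,0,0]
    - [0.6,108,-326,-5,0,0,0]
    - [0.6,108,-326,-5,0,0,0]
    - [0.6,108,-326,-5,0,0,0]
    - [0.6,108,-326,-5,0,0,0]

```text
t: 4.85
tcp_pos: [0.5516, -0.2651, 0.2569]
ee_rot: [[-0.984, -0.178, -0.001], [-0.178, 0.984, 0.001], [0.0, 0.001, -1.0]]
force: [0.7, 0.9, -0.0]
width: 0.599
```

jog_arm:
  deltas:
    - [0.6,0,0,0,0,0,0]
    - [0.6,0,0,0,0,0,0]

```text
t: 5.02
tcp_pos: [0.5517, -0.2656, 0.2566]
ee_rot: [[-0.985, -0.174, -0.001], [-0.174, 0.985, 0.001], [0.001, 0.001, -1.0]]
force: [0.5, 0.6, -0.7]
width: 0.604
```

```bash
python3 -c "
from h import *
f=grab('wrist');cv2.imwrite('pics/w2.png',f['image'])
w=cloud(f).reshape(-1,3)
m=(w[:,2]>.18)&(w[:,2]<.193)&(abs(w[:,0]-.55)<.05)&(abs(w[:,1]+.28)<.05)
q=w[m];print(len(q),q.mean(0) if len(q) else '',cv2.minAreaRect(q[:,:2].astype(np.float32)) if len(q)>3 else '')
to([.5503,-.2805,.18])
"
```

```text
1603 [ 0.54762909 -0.28255778  0.18577188] ((0.5488675236701965, -0.2825613021850586), (0.03988444060087204, 0.014065519906580448), 10.141416549682617)
t 5.07 tcp [ 0.5519 -0.2643  0.2567] F [-0.6 -0.9 -0.2] w 0.599 j [-0.5   0.42  1.68  0.    1.05 -2.24]
yaw y 100.10660426898457 tilt [-0.001  0.001 -1.   ] delta tool mm [  4.4 -15.8  76.6]
```

View pics/w2.png

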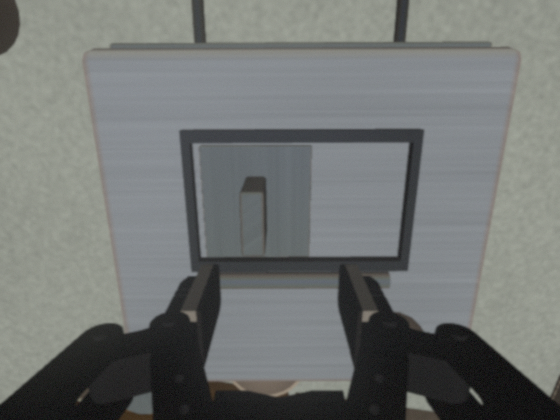

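The wrist view shows the shut shutter with its tab around (254,220), offset from the jaws. Its measured centre (0.549, -0.283) and 40×14 mm size match. Aligning, descending and gripping now.

jog_arm:
  deltas:
    - [0.6,5,-16,0,0,0,0]
    - [0.6,5,-16,20,0,0,0]
    - [0.6,5,-16,45,0,0,0]
    - [0.6,5,-16,65,0,0,0]
    - [0.6,5,-16,82,0,0,0]
    - [0.6,5,-16,82,0,0,0]
    - [0.6,5,-16,82,0,0,0]
    - [0.6,5,-16,82,0,0,0]
  grip_force: 60

```text
t: 5.73
tcp_pos: [0.551, -0.2807, 0.1762]
ee_rot: [[-0.984, -0.178, 0.001], [-0.178, 0.984, -0.0], [-0.001, -0.0, -1.0]]
force: [0.7, -0.6, 1.0]
width: 0.606
```

jog_arm:
  deltas:
    - [0,0,0,0,0,0,0]
    - [0,0,0,0,0,0,0]
    - [0,0,0,0,0,0,0]
    - [0,0,0,0,0,0,0]
    - [0,0,0,0,0,0,0]
    - [0,0,0,0,0,0,0]
    - [0,0,0,0,0,0,0]
    - [0,0,0,0,0,0,0]

```text
t: 6.4
tcp_pos: [0.5507, -0.2816, 0.1762]
ee_rot: [[-0.984, -0.176, 0.001], [-0.176, 0.984, -0.0], [-0.001, -0.0, -1.0]]
force: [-0.6, 3.2, 8.5]
width: 0.151
```

```bash
python3 -c "
from h import *
for n in('top','scene'):
  f=grab(n)
  if n=='scene': cv2.imwrite('pics/s2.png',cv2.resize(f['image'][90:250,110:310],None,fx=3.5,fy=3.5))
s=monitor.read_state();R=s['ee_rot'];print('F tool',R.T@s['force'])
to([.5495,-.282,.174])
"
```

```text
F tool [-0.97046788  4.59718741 -7.67561383]
t 6.5 tcp [ 0.5507 -0.2816  0.1762] F [0.1 4.7 7.7] w 0.155 j [-0.52  0.51  1.74  0.    0.88 -2.27]
yaw y 100.14280658799899 tilt [ 0.001 -0.    -1.   ] delta tool mm [ 1.2 -0.1  2.2]
```

View pics/s2.png

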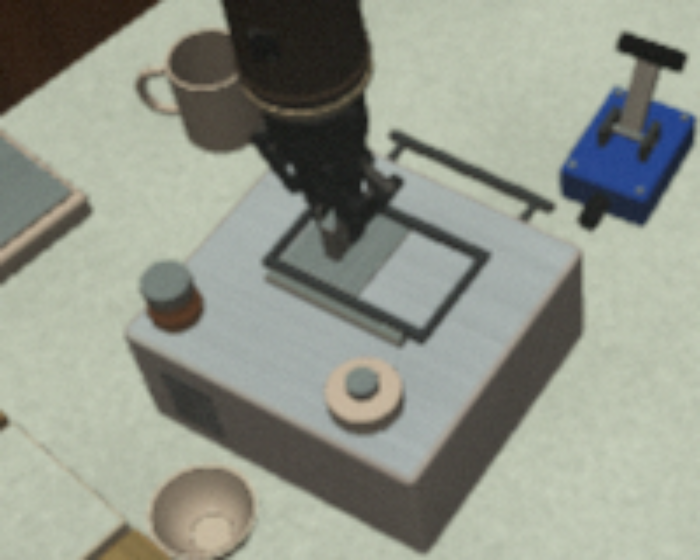

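The fingers hold the tab, with an opening of about 13 mm for the 14 mm tab, and the shutter is still shut. Sliding it now.

jog_arm:
  deltas:
    - [0,0,3,0,0,0,0]
    - [0,0,6,0,0,0,0]
    - [0,0,9,0,0,0,0]
    - [0,0,12,0,0,0,0]
    - [0,0,15,0,0,0,0]
    - [0,0,18,0,0,0,0]
    - [0,0,20,0,0,0,0]
    - [0,0,20,0,0,0,0]
  grip_force: 80

```text
t: 7.17
tcp_pos: [0.5473, -0.2628, 0.1762]
ee_rot: [[-0.984, -0.176, 0.002], [-0.176, 0.984, -0.002], [-0.001, -0.002, -1.0]]
force: [-0.9, -6.2, 4.5]
width: 0.149
```

jog_arm:
  deltas:
    - [0,0,2,0,0,0,0]
    - [0,0,5,0,0,0,0]
    - [0,0,8,0,0,0,0]
    - [0,0,10,0,0,0,0]
    - [0,0,10,0,0,0,0]
    - [0,0,10,0,0,0,0]
    - [0,0,10,0,0,0,0]
    - [0,0,10,0,0,0,0]

```text
t: 7.83
tcp_pos: [0.5456, -0.2534, 0.1763]
ee_rot: [[-0.984, -0.176, 0.002], [-0.176, 0.984, -0.002], [-0.001, -0.002, -1.0]]
force: [-1.6, -7.5, 5.6]
width: 0.147
```

```bash
python3 -c "
from h import *
g=lambda w,m:w[m]
c,s_=np.cos(np.radians(10.2)),np.sin(np.radians(10.2))
Rb=np.array([[c,-s_],[s_,c]])
for n in('top','scene'):
  a=load(n);b=grab(n)
  im=np.hstack([x['image'][130:270,250:430] if n=='top' else x['image'][110:210,150:300] for x in(a,b)])
  cv2.imwrite('pics/cmp_'+n+'.png',cv2.resize(im,None,fx=2.2 if n=='top' else 2.6,fy=2.2 if n=='top' else 2.6,interpolation=cv2.INTER_CUBIC))
fs=[]
for i in range(6):
  f=grab('wrist');s=monitor.read_state();R=s['ee_rot'];fs.append(R.T@s['force'])
cv2.imwrite('pics/w3.png',f['image'])
print('F tool',np.mean(fs,0))
d=(np.array(s['tcp_pos'])-[.5507,-.2816,.1762])[:2];print('moved box xy',Rb.T@d)
to([.5495,-.282,.174])
"
```

```text
Traceback (most recent call last):
zipfile.BadZipFile: Bad CRC-32 for file 'image.npy'
```

```bash
python3 -c "
from h import *
t=np.radians(10.2);c,s_=np.cos(t),np.sin(t)
Rb=np.array([[c,-s_],[s_,c]])
fs=[];ts=[]
for i in range(6):
  f=grab('wrist' if i<4 else ['top','scene'][i-4]);s=monitor.read_state();fs.append(np.array(s['ee_rot']).T@s['force']);ts.append(s['tcp_pos'])
  if i==3: cv2.imwrite('pics/w3.png',f['image'])
  if i>2:
    w=cloud(f).reshape(-1,3);w=w[~np.isnan(w[:,0])];b=(w[:,:2]-[.5745,-.2455])@Rb
    m=(abs(b[:,0]+30/1000)<.035)&(abs(b[:,1])<.072)
    h,_=np.histogram(b[m,1],np.arange(-.072,.073,.004)); 
    med=[np.median(w[m][(b[m,1]>=y)&(b[m,1]<y+.004),2]).round(4)*1000 if h[k]>3 else None for k,y in enumerate(np.arange(-.072,.07,.004))]
    print(i,[(int(round(1000*y)),z) for y,z in zip(np.arange(-.072,.07,.004),med)])
print('F tool',np.mean(fs,0).round(2))
d=(np.mean(ts,0)-[.5507,-.2816,.1762])[:2];print('moved box xy',Rb.T@d)
to([.5495,-.282,.174])
"
```

```text
3 [(-72, np.float64(139.1)), (-68, np.float64(139.1)), (-64, np.float64(139.7)), (-60, np.float64(140.5)), (-56, np.float64(140.9)), (-52, np.float64(220.1)), (-48, np.float64(220.4)), (-44, np.float64(220.70000000000002)), (-40, np.float64(213.79999999999998)), (-36, np.float64(213.79999999999998)), (-32, np.float64(205.8)), (-28, np.float64(144.5)), (-24, np.float64(208.4)), (-20, np.float64(215.9)), (-16, np.float64(212.0)), (-12, np.float64(196.0)), (-8, np.float64(186.0)), (-4, np.float64(186.0)), (0, np.float64(186.0)), (4, np.float64(210.60000000000002)), (8, np.float64(215.10000000000002)), (12, np.float64(213.7)), (16, np.float64(144.8)), (20, np.float64(145.1)), (24, np.float64(211.60000000000002)), (28, np.float64(214.0)), (32, np.float64(217.79999999999998)), (36, np.float64(219.5)), (40, np.float64(220.79999999999998)), (44, np.float64(140.1)), (48, np.float64(139.6)), (52, np.float64(139.3)), (56, np.float64(139.1)), (60, np.float64(139.1)), (64, np.float64(139.1)), (68, np.float64(143.2))]
4 [(-72, np.float64(572.6999999999999)), (-68, np.float64(577.9)), (-64, np.floa
[... 1551 characters left out ...]
266.29999999999995)), (16, np.float64(230.8)), (20, np.float64(252.1)), (24, np.float64(258.29999999999995)), (28, np.float64(319.6)), (32, np.float64(320.40000000000003)), (36, np.float64(352.2)), (40, np.float64(390.5)), (44, np.float64(377.40000000000003)), (48, np.float64(245.2)), (52, np.float64(142.3)), (56, np.float64(254.30000000000004)), (60, np.float64(576.4)), (64, np.float64(584.5)), (68, np.float64(572.3000000000001))]
F tool [ 2.57 -6.87 -5.39]
moved box xy [-3.72058090e-05  2.86337333e-02]
t 8.18 tcp [ 0.5456 -0.2534  0.1763] F [-1.8 -7.7  5.8] w 0.149 j [-0.48  0.49  1.78 -0.    0.86 -2.23]
yaw y 100.14887962860814 tilt [ 0.002 -0.002 -1.   ] delta tool mm [  1.2 -28.8   2.3]
```

View pics/w3.png

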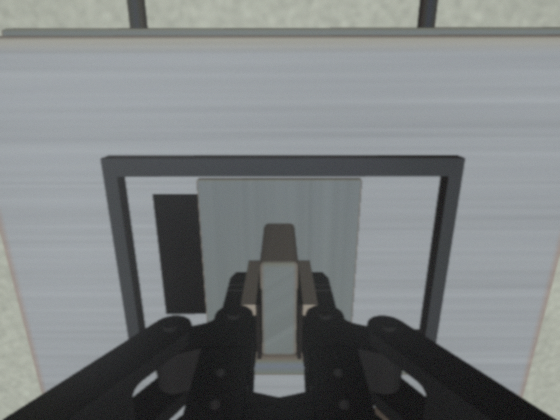

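The wrist view shows the tab between the fingers at (280,300). The plate's left edge is at column 199 and the port's at 154, which gives about 29 mm of travel. The TCP shift is 28.6 mm and the spring force about 7 N. I'll nudge it 1.2 mm more.

jog_arm:
  deltas:
    - [0,0,1.2,0,0,0,0]
    - [0,0,1.2,0,0,0,0]
    - [0,0,1.2,0,0,0,0]
    - [0,0,1.2,0,0,0,0]
    - [0,0,1.2,0,0,0,0]
    - [0,0,1.2,0,0,0,0]

```text
t: 8.68
tcp_pos: [0.5454, -0.2523, 0.1763]
ee_rot: [[-0.984, -0.176, 0.002], [-0.176, 0.984, -0.002], [-0.002, -0.002, -1.0]]
force: [-1.1, -7.4, 5.3]
width: 0.152
```

```bash
python3 -c "
from h import *
t=np.radians(10.2);c,s_=np.cos(t),np.sin(t)
Rb=np.array([[c,-s_],[s_,c]])
fs=[];ts=[]
for i in range(8):
  f=grab('scene');s=monitor.read_state();fs.append(np.array(s['ee_rot']).T@s['force']);ts.append(s['tcp_pos'])
cv2.imwrite('pics/s3.png',f['image'])
w=cloud(f).reshape(-1,3)
m=(w[:,2]>.1)&(w[:,2]<.145)&(abs(w[:,0]-.58)<.08)&(abs(w[:,1]-.18)<.07);print('bar',w[m].mean(0))
print('F',np.mean(fs,0).round(2),'moved',Rb.T@(np.mean(ts,0)-[.5507,-.2816,.1762])[:2])
to([.5,0,.1])
"
```

```text
bar [0.62673953 0.19296565 0.12505406]
F [ 2.48 -7.31 -5.34] moved [-3.28059155e-05  2.98090309e-02]
t 9.08 tcp [ 0.5454 -0.2523  0.1763] F [-1.3 -7.9  6.9] w 0.152 j [-0.48  0.49  1.78 -0.    0.86 -2.23]
yaw y 100.15072460349802 tilt [ 0.002 -0.002 -1.   ] delta tool mm [  0.3 256.5  75.6]
```

View pics/s3.png

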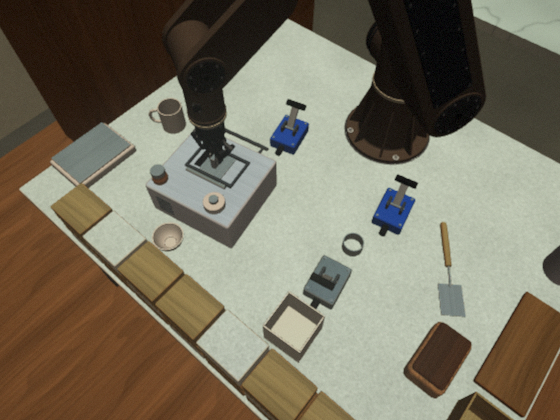

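The scene shows the grey lever at (325,278) leaning away (off) and both blue levers untouched. The tab is held at (212,158), and nothing else has moved. Handing in.

```bash
python3 -c "
from station import order
print(order.close_job())"
```

```text
the job is handed in; nothing more can be done
None
```

I threw the grey isolator's lever to off while the vent was still shut. I then gripped the shutter's tab and slid the shutter to half travel. The job was handed in at about 9 s with the fingers still holding the tab at 80 N.

- **Lever:** the last check put the bar at x 0.627 m, against 0.625 m expected for off. Both blue look-alikes stand as they did.
- **Shutter:** the hand moved 29.8 mm along the slide. Spring force read 7.3 N, against 7.5 N expected at half. Just before a final 1.2 mm nudge, the wrist picture gave about 29 mm. I commanded no more than 31.2 mm in all, so it stayed well short of three quarters.
- **Everything else:** the last scene picture shows the other things where they were.
- **Disagreements:** the top and scene cameras differed by about 4–5 mm in y. I averaged them for the poses and took the wrist camera's fix of the tab into account before gripping. One script failed reading a saved picture and was redone. While the tab was held, a steady force of about 5 N stayed on the fingers along their length, far below the limits.

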